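# Clear the kitchen scale and hold a spice jar ready over its pan

### The arm

A 7-joint arm with a two-finger parallel gripper is mounted at the origin on a cart in front of the work surface, level with it; the furniture and walls round the work are solid. World frame = base frame: x ahead of the robot, y to its left, z up, the work surface at z = 0. Lengths are in mm, angles in rad, forces in N, time in s.
With the tool pointing down it reaches from about 400 to 925 mm from the base axis. Payload 5.6 kg.
Tool frame: the origin (TCP) lies at the very end of the fingers, on their centre line; the grasp point (between the pads) lies r.grasp_offset behind it (r.grasp_offset is the distance from the TCP to the grasp point, in mm); z points along the fingers, y is the direction in which the jaws open and shut (so a half turn about z gives the same grasp; the last joint's range is limited). The gripper opens to 85 mm and grips with 20 to 120 N. Pads are 22 mm wide; open, the fingers measure 114 mm over their backs; the gripper's body (76 mm by 85 mm) begins 54 mm behind the grasp point. The pads swing forward as they close: fully open they stand 13 mm farther back than shut.
Start: joints at [-1.223, 0.468, -0.012, 1.603, 0.006, 1.071, -0.056], TCP at [247.643, 600.984, 231.29] pointing down, gripper open.
Joint ranges: [-2.53, 2.53], [-0.31, 2.02], [-1.57, 1.55], [0.28, 2.44], [-1.29, 4.43], [0.15, 1.84], [-2.92, 2.92]. Speed limits (rad/s): [2.57, 2.57, 3.14, 3.14, 3.14, 3.14, 3.14].

### API

Orientations are given as a rotation vector (axis times angle).
In Python, from plant import r gives the robot as it stands. The module is installed in compiled form; this text tells all that it offers.
- The arm moves only by the tool move_arm, never from a script. Its argument "motion" is a list of rows, each a list of 5 numbers: the shift along the tool's x, y, z in cm, then the turn about the tool's z in rad, then the opening, from 0 (shut) to 1 (fully open). In form: [[x, y, z, turn, grip], ...]. A call has exactly 8 rows; each row shifts and turns the commanded pose from where the row before left it, along the tool's axes as they then stand; what a row does not reach is not made up. A row lasts 1/10 s, in which the tool goes at most 50 mm and 8.59 degrees, less where a joint would pass 70% of its speed; a pose out of reach is approached as far as the arm can. A call with a gripper value outside its range is refused whole. The fingers move at their own pace and stop on an object; "force" is the grip in N (left out, the last holds). Time passes only in rows, so rows that do not move let the fingers close, or fill a call up. It gives the time, the measured TCP pose, the force and the opening at its end, in the units of the state.
- r.get_obs(): the state, without advancing time (a new reading comes with each control period).
- r.capture(name): name is "side" or "top" or "wrist"; returns a dict with "color" (480x640x3 uint8, red, green, blue), "fx", "fy", "cx", "cy" (pixels), "rvec" (rotation vector, rad) and "tvec" (3), from world to camera coordinates, as OpenCV has them. Camera axes: x right, y down, z forward; pixel columns grow to the right and rows downward; lengths in mm; the calibration is good to about 2 mm. A picture is of the moment at which its call begins. There is no depth.
- r.job_done(): hands the job in, once; it reports no verdict.
The state is a dict: "clock": time; "q": joint angles; "joint_velocities": joint speeds; "joint_efforts": joint torques, N m; "position": TCP position; "eef_rot": TCP orientation; "wrist_force": force on the tool from outside, world axes, zero at the start; "moment": the same for the moment, N m; "gripper_width": finger opening in mm.
Only numpy, scipy, OpenCV 4.12 (cv2) and the standard library are available. Lean on these libraries where they do the work, as an engineer would, in place of code of your own. Each camera call takes 0.05 s, during which the arm holds its last target.

### The job

The small kitchen scale has to be zeroed before a spice jar is weighed. First take the blue-banded weight off the pan and put it back, standing in the well of its own blue-topped stand. Then pick up the spice jar with the mustard-yellow cap, carry it upright over the things in between without disturbing any of them or the other weights, and finish still holding it upright and still, centred over the round pan with its base about 15 mm above it, never letting the jar touch the scale.

Things in the scene. Friction and masses are not known exactly. Their poses are not given: they have to be found in the camera images.
- weight_blue: Steel cylinder weight, 32 mm diameter, 60 mm high, 0.2 to 0.4 kg, with a blue band near the top and a blue dot on top; it starts standing on the scale's pan and belongs in the blue-topped stand. Origin: centre of its underside, z along its axis.
- stand_blue_seat (a point): Slot of the blue weight: fixed square wooden stand 56x56 mm, 24 mm high, blue top plate, round well 36 mm wide and 16 mm deep. This point: centre of the well's floor, z up. Three stands in a row along y, any colour order, 75 to 130 mm apart, in front of a fixed wire dish rack 120 mm high (front wall at x = 0.49, right wall at y = 0.10, it reaches back and left from there).
- pepper_jar: Round spice jar with a mustard-yellow cap, standing upright beside the right wall of the 120 mm high dish rack (wall at y = 0.10); 45 mm diameter, 100 mm high, 0.07 to 0.16 kg; the cap (44 mm diameter) is fixed and takes the top 20 mm. Origin: centre of its underside, z up along the jar.
- pan_top (a point): Centre of the top face of the scale's round steel pan, 112 mm diameter, 34 mm above the worktop, marked by a thin dark ring 49 mm wide. z up, x of the scale away from its display. The pan does not sink or move.
- kitchen_scale: Flat white kitchen scale, fixed to the worktop, 165x130 mm, 34 mm high with the pan; its dark display faces the robot (-x side). Origin: under the centre of its body; the pan's centre lies 12 mm from there along +x of the scale.
- spice_a: Bystander: red-capped spice jar, 45 mm diameter, 108 mm high, green and blue label; in the row between the yellow-capped jar and the scale. Origin: centre of underside.
- spice_b: Bystander: red-capped spice jar, 44 mm diameter, 98 mm high, red and cream label; in the same row. Origin: centre of underside.
- garlic: Bystander: garlic bulb, 60 mm wide, 58 mm high; at the near end of the same row. Origin: centre of underside.
- mug: Bystander: striped mug, 86x120x90 mm high, at the back. Origin: centre of underside.
- weight_red: Steel cylinder weight, 32 mm diameter, 60 mm high, 0.2 to 0.4 kg, with a red band near the top and a red dot on top; bystander, stands in the red-topped stand. Origin: centre of its underside, z along its axis.
- weight_green: Steel cylinder weight, 32 mm diameter, 60 mm high, 0.2 to 0.4 kg, with a green band near the top and a green dot on top; bystander, stands in the green-topped stand. Origin: centre of its underside, z along its axis.
Mind the look-alikes: they are no part of the job. What is shaped like the pepper_jar but purple is not meant.

How it is judged:
By the outcome, as a careful person would: the job done as asked, in the order asked, and still so for the second after the job is handed in, while the arm keeps its last pose, push and grip.
It also fails if it takes over 56 s, if anything falls off the work surface, if the arm or the gripper's body presses on something with over 40 N, if the wrist force passes 120 N, or if a joint passes its speed limit or range.

## Working session

There is one attempt and no reset: what is moved stays moved. The work goes in short steps, Python scripts to look and compute and a tool call to move; the robot and the scene stay as the last step left them, time stands still between calls to the robot, and variables do not carry over. Pictures are saved under pics/ and viewed, and the job is handed in when it is done.

Besides the shell and the picture viewer there is one more tool, called by a JSON object that holds its "method" and its "body", one argument or row to a line. move_arm: Moves the arm, as the interface text tells. Its arguments: {"type":"object","properties":{"motion":{"type":"array","items":{"type":"array","items":{"type":"number"}}},"force":{"type":"number"}},"required":["motion"]}

```bash
mkdir -p pics; cat > h.py <<'E'
import numpy as np, cv2, pickle
from plant import r
def cap(n,f):
    c=r.capture(n); cv2.imwrite(f'pics/{f}.png',c['color'][:,:,::-1]); pickle.dump(c,open(f'pics/{f}.pkl','wb')); return c
def ld(f): return pickle.load(open(f'pics/{f}.pkl','rb'))
def w(c,u,v,z):
    R=cv2.Rodrigues(np.array(c['rvec'],float))[0]; t=np.array(c['tvec'],float)
    d=R.T@np.array([(u-c['cx'])/c['fx'],(v-c['cy'])/c['fy'],1]); o=-R.T@t
    return o+d*(z-o[2])/d[2]
def p(c,X):
    R=cv2.Rodrigues(np.array(c['rvec'],float))[0]; q=R@np.array(X,float)+np.array(c['tvec'],float)
    return np.round([c['cx']+c['fx']*q[0]/q[2],c['cy']+c['fy']*q[1]/q[2]],1)
def crop(f,x,y,ww,hh,s,o):
    i=cv2.imread(f'pics/{f}.png')[y:y+hh,x:x+ww]; cv2.imwrite(f'pics/{o}.png',cv2.resize(i,None,fx=s,fy=s,interpolation=cv2.INTER_CUBIC))
E
python3 - <<'E'
from h import *
for n in ['top','side','wrist']: cap(n,n+'0')
o=r.get_obs(); print(o, r.grasp_offset)
print(cv2.Rodrigues(np.array(o['eef_rot'],float))[0].round(3))
E
```

```text
{'clock': 0.15, 'q': array([-1.22299718,  0.46818341, -0.0115888 ,  1.60340902,  0.0059903 ,
        1.07144112, -0.05628316]), 'joint_velocities': array([-1.21694889e-03, -3.48150105e-03, -5.01687297e-04, -1.44029423e-03,
       -4.63852497e-04,  3.83878405e-04,  5.95152815e-05]), 'joint_efforts': array([ 4.59250914e-04, -5.32798398e+01,  2.14454852e-02, -2.51554298e+01,
        1.14441931e-02,  5.53578604e-03,  1.51241716e-05]), 'position': array([247.49901181, 600.56037437, 230.55290025]), 'eef_rot': array([-6.10034636e-01, -3.08162114e+00,  2.19315114e-03]), 'wrist_force': array([ 0.52262828, -0.35628352,  0.14198014]), 'moment': array([ 0.01458445, -0.05741436,  0.00672525]), 'gripper_width': 85.2390443294903} 18.700000000000003
[[-0.925  0.381 -0.   ]
 [ 0.381  0.925 -0.001]
 [-0.    -0.001 -1.   ]]
```

View pics/top0.png

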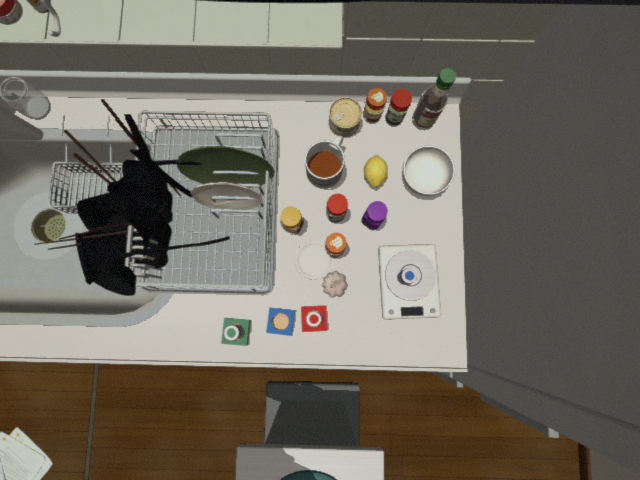

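View pics/side0.png

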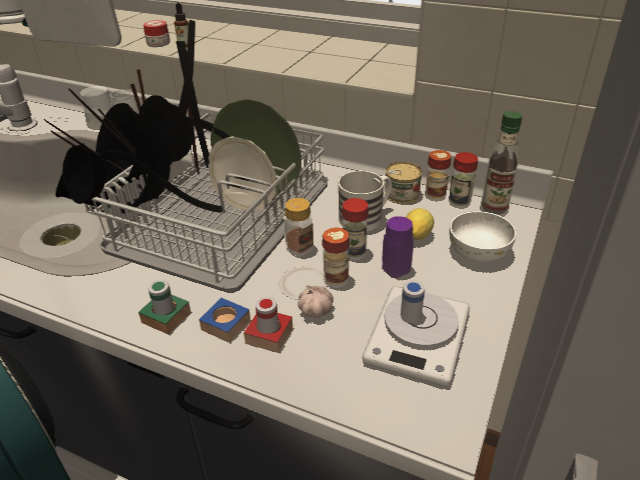

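View pics/wrist0.png

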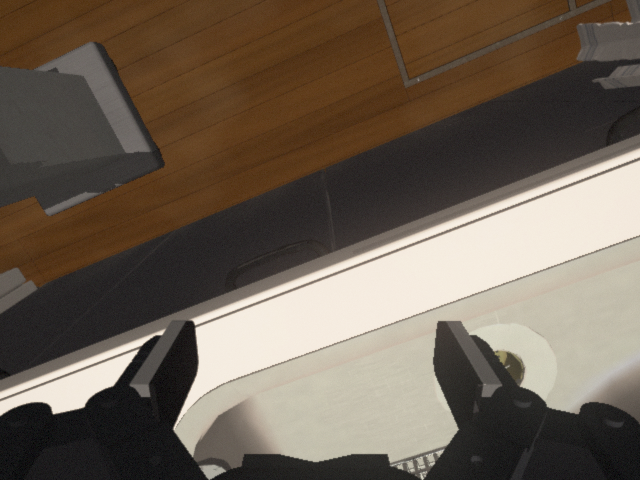

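```bash
python3 - <<'E'
from h import *
crop('top0',215,190,130,160,5,'t1'); crop('top0',320,190,130,140,5,'t2'); crop('side0',340,200,160,190,4,'s1'); crop('side0',130,180,240,180,3.3,'s2')
E
```

```text
(no output)
```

View pics/t1.png

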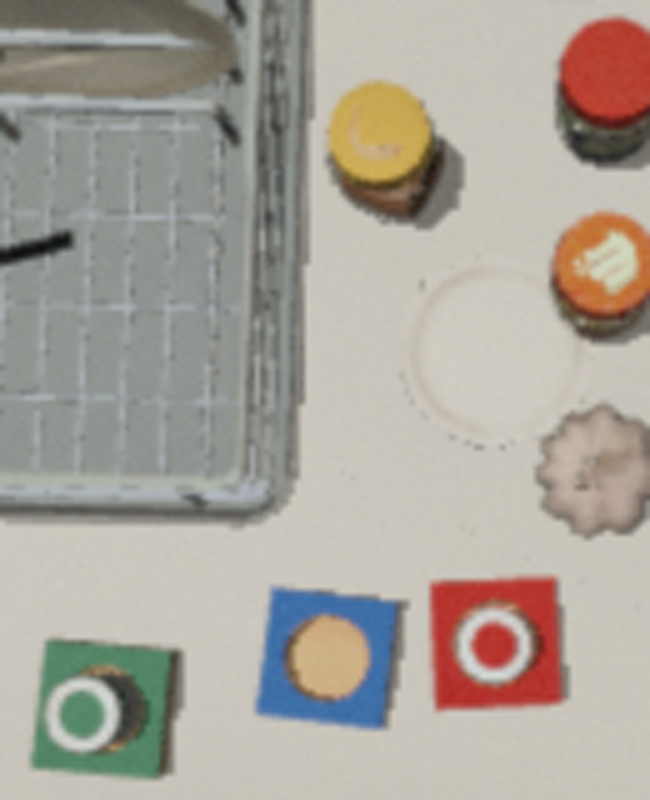

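View pics/t2.png

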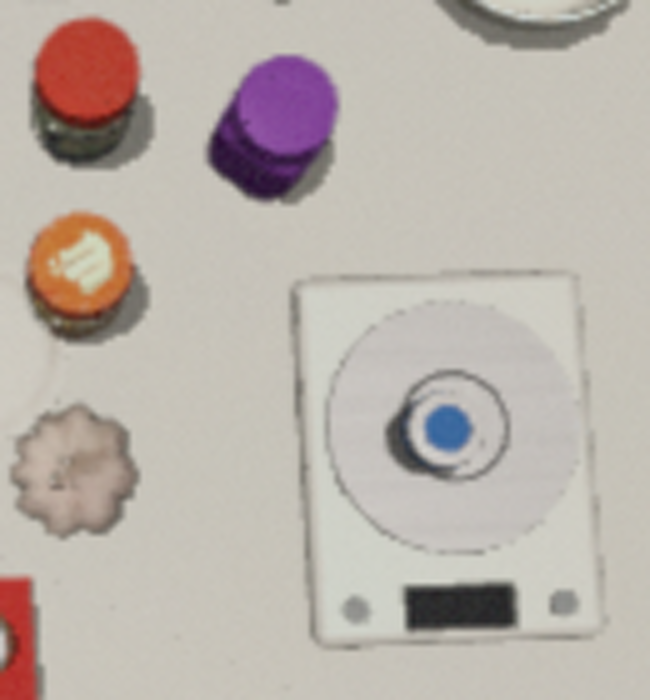

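View pics/s1.png

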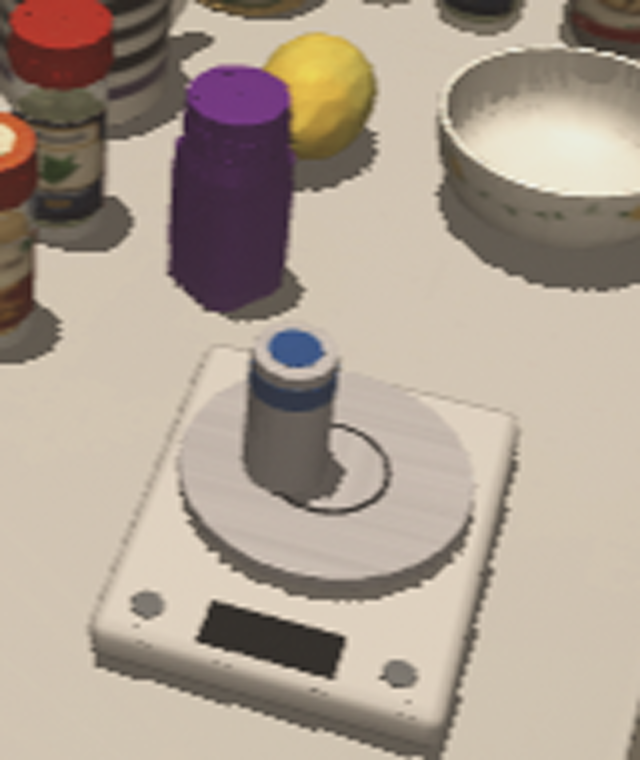

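View pics/s2.png

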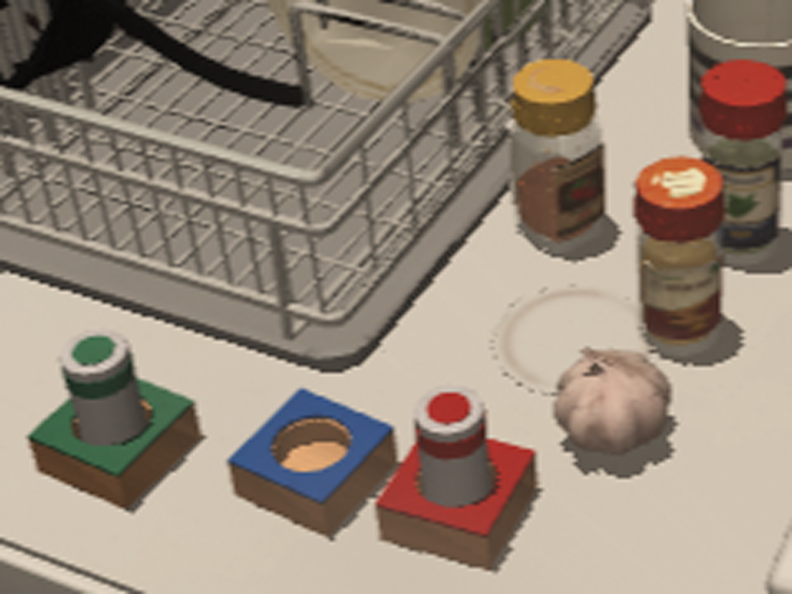

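```bash
python3 - <<'E'
from h import *
T=ld('top0');S=ld('side0')
def f(c,x0,y0,s,X,Y,z,n): print(n, w(c,x0+(X+.5)/s-.5,y0+(Y+.5)/s-.5,z).round(1))
t1=(T,215,190,5);t2=(T,320,190,5);s1=(S,340,200,4);s2=(S,130,180,3.3)
f(*t1,381,133,100,'yellow top');f(*s2,554,82,100,'yellow side')
f(*t1,329,657,24,'blue st top');f(*s2,313,444,24,'blue st side')
for q in [(272,588),(402,602),(384,727),(257,714)]: f(*t1,*q,24,'corner')
f(*t1,494,646,68,'redw');f(*t1,84,713,68,'greenw');f(*s2,449,408,68,'redw s');f(*s2,96,351,68,'greenw s')
f(*t2,447,428,94,'bluew');f(*s1,296,348,94,'bluew s')
f(*t2,454,427,34,'pan');f(*t2,456,425,34,'ring');f(*t2,326,427,34,'pan l');f(*t2,582,427,34,'pan r');f(*s1,327,474,34,'pan s')
f(*t2,87,71,108,'A');f(*s2,743,85,108,'A s');f(*t2,80,264,98,'B');f(*s2,680,185,98,'B s');f(*t2,75,470,50,'garlic')
f(*t2,287,106,100,'purple')
for q in [(297,282),(577,273),(603,633),(320,645)]: f(*t2,*q,30,'scale c')
f(T,0,0,1,325,165,90,'mug'); f(*t1,270,500,0,'rackcorner')
E
```

```text
yellow top [640.9  50.5 100. ]
yellow side [642.3  47.8 100. ]
blue st top [420.4  71.   24. ]
blue st side [420.7  69.2  24. ]
corner [449.9  97.3  24. ]
corner [445.1  39.5  24. ]
corner [390.7  45.8  24. ]
corner [395.  101.8  24. ]
redw [427.8  -1.9  68. ]
greenw [396.1 169.9  68. ]
redw s [429.3  -4.1  68. ]
greenw s [396.8 167.8  68. ]
bluew [ 522.2 -198.8   94. ]
bluew s [ 523.2 -201.4   94. ]
pan [ 527.4 -214.2   34. ]
ring [ 528.3 -215.1   34. ]
pan l [ 526.2 -157.6   34. ]
pan r [ 528.7 -270.7   34. ]
pan s [ 525.1 -217.8   34. ]
A [667.9 -46.4 108. ]
A s [667.7 -50.4 108. ]
B [587.3 -45.1  98. ]
B s [587.2 -49.4  98. ]
garlic [503.8 -46.2  50. ]
purple [ 656.4 -131.5  100. ]
scale c [ 591.3 -145.3   30. ]
scale c [ 598.1 -270.9   30. ]
scale c [ 439.  -279.2   30. ]
scale c [ 430.9 -155.4   30. ]
mug [758.  -19.8  90. ]
rackcorner [489.6 102.2   0. ]
```

{"method": "move_arm", "body": {
  "motion": [
    [0,0,0,0.1475,1],
    [0,0,0,0.1475,1],
    [0,0,0,0.1475,1],
    [0,0,0,0.1475,1],
    [0,0,0,0.1475,1],
    [0,0,0,0.1475,1],
    [0,0,0,0.1475,1],
    [0,0,0,0.1475,1]
  ],
  "force": 40
}}

```text
clock: 0.95
position: [247.5, 600.8, 230.9]
eef_rot: [2.228, 2.214, -0.001]
wrist_force: [-0.1, 0.1, 0.1]
gripper_width: 85.2
```

{"method": "move_arm", "body": {
  "motion": [
    [-2,0.4,0,0,1],
    [-3,1,0,0,1],
    [-3.5,1.2,0,0,1],
    [-3.5,1.2,0,0,1],
    [-3.5,1.2,0,0,1],
    [-3.5,1.2,0,0,1],
    [-3.5,1.2,0,0,1],
    [-3.5,1.2,0,0,1]
  ]
}}

```text
clock: 1.75
position: [333.8, 339.4, 231.2]
eef_rot: [-2.221, -2.221, 0.0]
wrist_force: [0.9, 1.1, -0.9]
gripper_width: 85.5
```

{"method": "move_arm", "body": {
  "motion": [
    [-3.5,1.2,0,0,1],
    [-3.5,1.2,0,0,1],
    [-3.5,1.2,0,0,1],
    [-3.5,1.2,0,0,1],
    [-3.5,1.2,0,0,1],
    [-3.5,1.2,0,0,1],
    [-3.5,1.2,0,0,1],
    [-3.5,1.2,0,0,1]
  ]
}}

```text
clock: 2.55
position: [429.7, 59.5, 231.4]
eef_rot: [-2.221, -2.221, -0.001]
wrist_force: [0.4, -0.9, -1.0]
gripper_width: 85.4
```

{"method": "move_arm", "body": {
  "motion": [
    [-3.5,1.2,0,0,1],
    [-3.5,1.2,0,0,1],
    [-3.5,1.2,0,0,1],
    [-3.5,1.2,0,0,1],
    [-3.5,1.2,0,0,1],
    [-3.5,1.2,0,0,1],
    [-2.9,1.1,0,0,1],
    [-2,1,0,0,1]
  ]
}}

```text
clock: 3.35
position: [522.5, -200.5, 231.2]
eef_rot: [2.224, 2.219, -0.001]
wrist_force: [0.5, 0.0, -0.2]
gripper_width: 85.6
```

```bash
python3 - <<'E'
from h import *
c=cap('wrist','w1');o=r.get_obs();print(o['position'],o['eef_rot'],o['q'])
R=cv2.Rodrigues(np.array(c['rvec'],float))[0];print('cam',-R.T@c['tvec'],R.round(2))
print(p(c,[522.5,-200,94]),p(c,[527.5,-215.5,34]))
E
```

```text
[ 523.67813825 -203.35290016  231.48485643] [ 2.22354556  2.21397217 -0.00283795] [-0.2763895   0.37079996  0.73950104  1.86199822 -0.2878204   1.01587605
  0.57789783]
cam [ 522.85571422 -117.57327476  374.30869216] [[ 1.   -0.    0.  ]
 [-0.   -0.95  0.32]
 [-0.   -0.32 -0.95]]
[315.1 224.3] [321.  221.9]
```

View pics/w1.png

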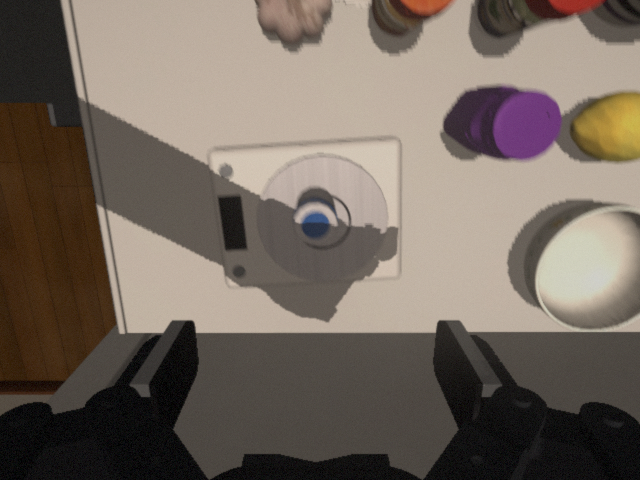

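```bash
python3 - <<'E'
from h import *
for f,X in (('wrist0',[247.643,600.984,231.29]),('w1',[522.6,-198,231.29])):
    c=ld(f);R=cv2.Rodrigues(np.array(c['rvec'],float))[0];C=-R.T@c['tvec']; th={'wrist0':1.18,'w1':0}[f]
    d=C-X; ex=np.array([-np.sin(th),np.cos(th)]); ey=np.array([np.cos(th),np.sin(th)])
    print(f,C,d[:2]@ex,d[:2]@ey,d[2])
o=r.get_obs();print(o['position'])
crop('w1',240,150,150,130,5,'w1c')
E
```

```text
wrist0 [171.89797791 632.80432816 373.63083982] 82.15545574940525 0.5681074987744978 142.34083982357103
w1 [ 522.85571422 -117.57327476  374.30869216] 80.4267252444246 0.25571422193627313 143.01869216490493
[ 523.67813825 -203.35290016  231.48485643]
```

View pics/w1c.png

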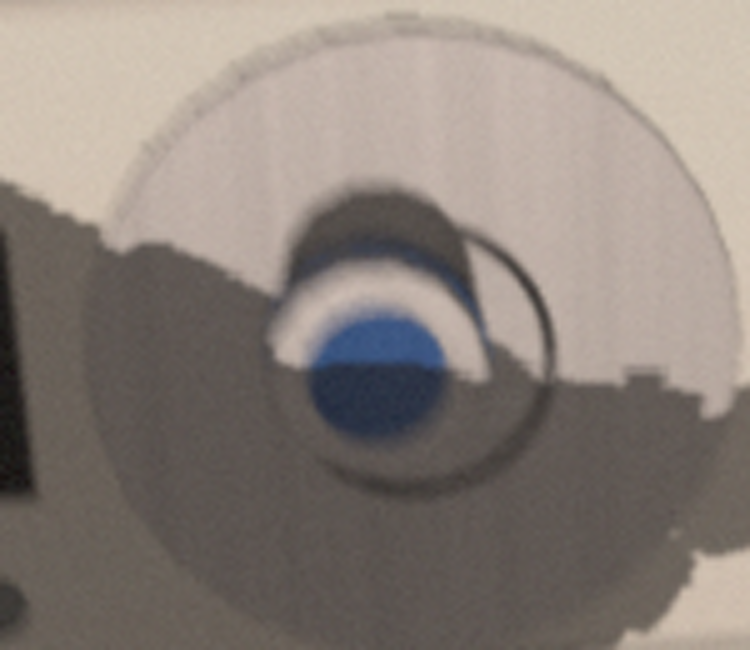

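{"method": "move_arm", "body": {
  "motion": [
    [0,0,1,0,1],
    [0,0,1,0,1],
    [0,0,0,0,1],
    [0,0,0,0,1],
    [0,0,0,0,1],
    [0,0,0,0,1],
    [0,0,0,0,1],
    [0,0,0,0,1]
  ]
}}

```text
clock: 4.2
position: [522.7, -198.0, 211.5]
eef_rot: [2.221, 2.221, 0.001]
wrist_force: [0.0, 0.7, -0.9]
gripper_width: 85.2
```

{"method": "move_arm", "body": {
  "motion": [
    [-0.23,0,2,0,1],
    [0,0,2.5,0,1],
    [0,0,2.5,0,1],
    [0,0,2.5,0,1],
    [0,0,2.5,0,1],
    [0,0,2,0,1],
    [0,0,1.2,0,1],
    [0,0,0,0,1]
  ]
}}

```text
clock: 5.0
position: [521.7, -200.1, 58.0]
eef_rot: [-2.22, -2.22, 0.002]
wrist_force: [0.6, -0.0, -0.4]
gripper_width: 85.6
```

{"method": "move_arm", "body": {
  "motion": [
    [0,0,0,0,0.3],
    [0,0,0,0,0.25],
    [0,0,0,0,0.2],
    [0,0,0,0,0.2],
    [0,0,0,0,0.2],
    [0,0,0,0,0.2],
    [0,0,0,0,0.2],
    [0,0,0,0,0.2]
  ],
  "force": 50
}}

```text
clock: 5.8
position: [523.0, -200.4, 60.2]
eef_rot: [2.221, 2.221, 0.002]
wrist_force: [-2.5, 1.1, 6.8]
gripper_width: 30.9
```

```bash
python3 - <<'E'
from h import *
cap('side','s3')
crop('side0',340,200,160,190,4,'s1'); crop('s3',340,200,160,190,4,'s3c')
E
```

```text
(no output)
```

View pics/s3c.png

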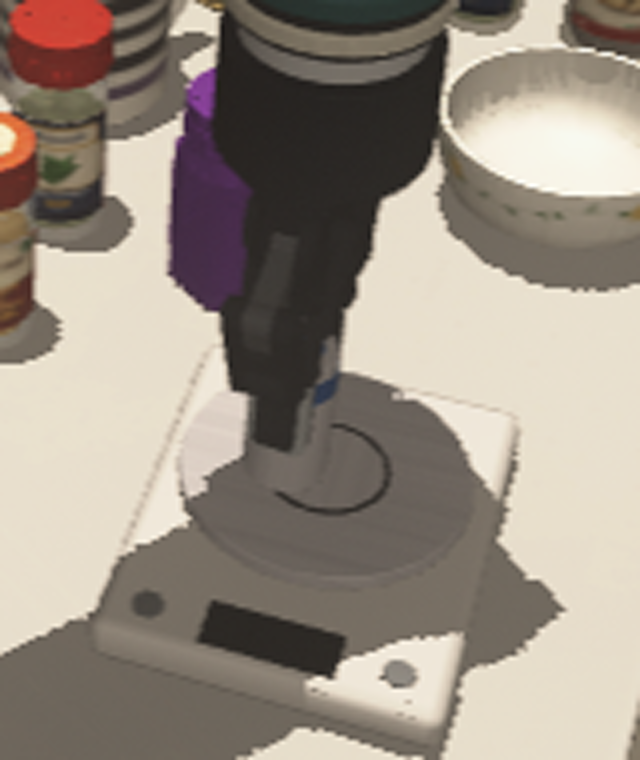

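{"method": "move_arm", "body": {
  "motion": [
    [0,0,-0.5,0,0.2],
    [0,0,-1,0,0.2],
    [0,0,-2,0,0.2],
    [0,0,-2,0,0.2],
    [0,0,-2,0,0.2],
    [0,0,-2,0,0.2],
    [0,0,-1.5,0,0.2],
    [0,0,-1,0,0.2]
  ]
}}

```text
clock: 6.65
position: [522.8, -200.4, 180.7]
eef_rot: [2.221, 2.221, 0.001]
wrist_force: [0.5, -0.2, -3.3]
gripper_width: 30.4
```

{"method": "move_arm", "body": {
  "motion": [
    [1,-0.4,0,0,0.2],
    [2,-0.8,0,0,0.2],
    [3,-1.2,0,0,0.2],
    [3,-1.2,0,0,0.2],
    [3,-1.2,0,0,0.2],
    [3,-1.2,0,0,0.2],
    [3,-1.2,0,0,0.2],
    [3,-1.2,0,0,0.2]
  ]
}}

```text
clock: 7.45
position: [436.7, 11.4, 178.5]
eef_rot: [-2.22, -2.221, 0.002]
wrist_force: [0.8, 0.3, -1.7]
gripper_width: 30.8
```

{"method": "move_arm", "body": {
  "motion": [
    [2,-0.6,0,0,0.2],
    [2,-0.6,0,0,0.2],
    [1,-0.4,0,0,0.2],
    [0.54,-0.2,0,0,0.2],
    [0.5,0,0,0,0.2],
    [0,0,0,0,0.2],
    [0,0,0,0,0.2],
    [0,0,0,0,0.2]
  ]
}}

```text
clock: 8.25
position: [420.7, 69.5, 179.2]
eef_rot: [2.223, 2.22, -0.0]
wrist_force: [-0.0, -0.3, -3.4]
gripper_width: 30.9
```

```bash
python3 - <<'E'
from h import *
for n in ('side','top','wrist'): cap(n,n+'4')
print(r.get_obs()['position'])
crop('side4',130,100,240,260,3,'s4c')
crop('top4',215,190,130,160,5,'t4c')
E
```

```text
[420.70578185  69.66301984 179.28194549]
```

View pics/s4c.png

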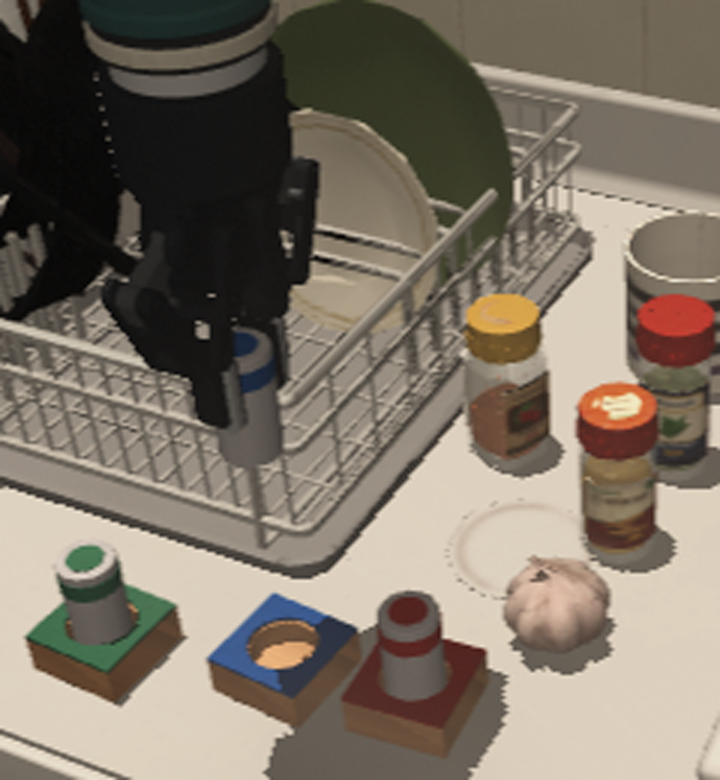

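View pics/wrist4.png

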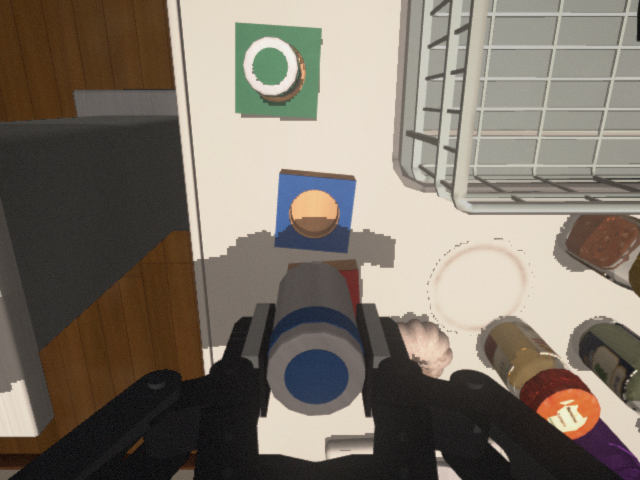

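```bash
python3 - <<'E'
from h import *
c=ld('wrist4');s=ld('side4');t=ld('top4')
R=cv2.Rodrigues(np.array(c['rvec'],float))[0];print('cam',-R.T@c['tvec'])
crop('wrist4',250,150,130,260,3,'w4c'); crop('wrist4',260,160,110,100,6,'w4d')
print('dot', w(c,316,376.5,214), 'side dot', w(s,130+246/3,100+346/3,214))
print('well',w(c,315,213,24))
for q in ((281,170),(355,176),(350,252),(275,246)): print(w(c,*q,24))
E
```

```text
cam [420.88342742 152.37886987 322.47432925]
dot [421.07552934  71.41966677 214.        ] side dot [422.45494129  62.73931824 214.        ]
well [420.65586456  73.58783526  24.        ]
[396.25709985 105.47198869  24.        ]
[449.53852596 101.12860248  24.        ]
[447.46025446  42.72790675  24.        ]
[390.13252444  47.62882006  24.        ]
```

View pics/w4c.png

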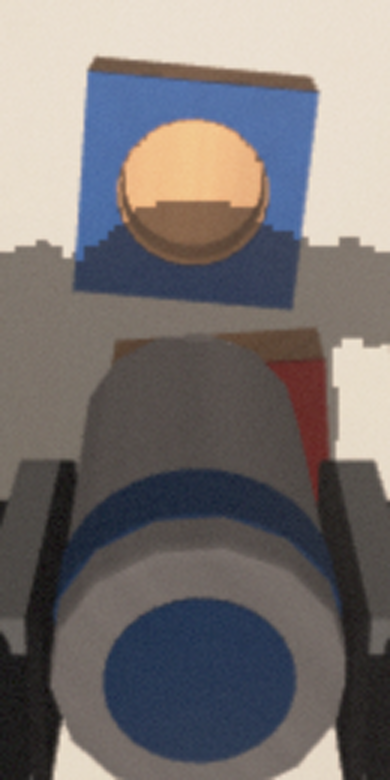

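View pics/w4d.png

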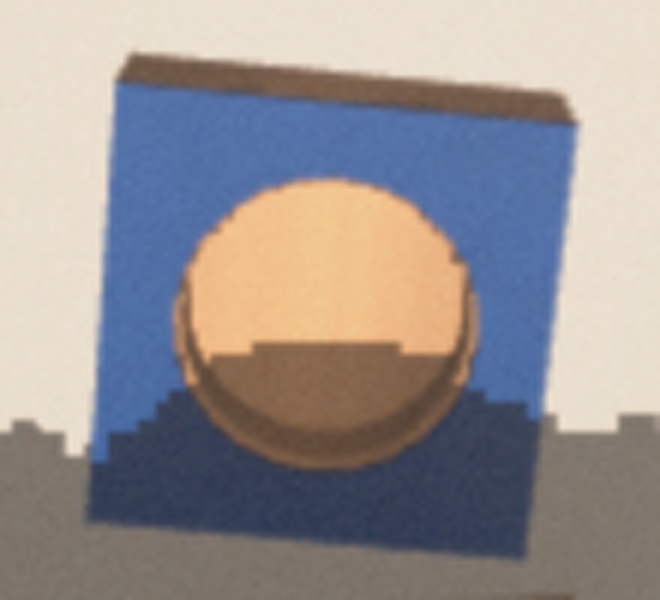

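View pics/t4c.png

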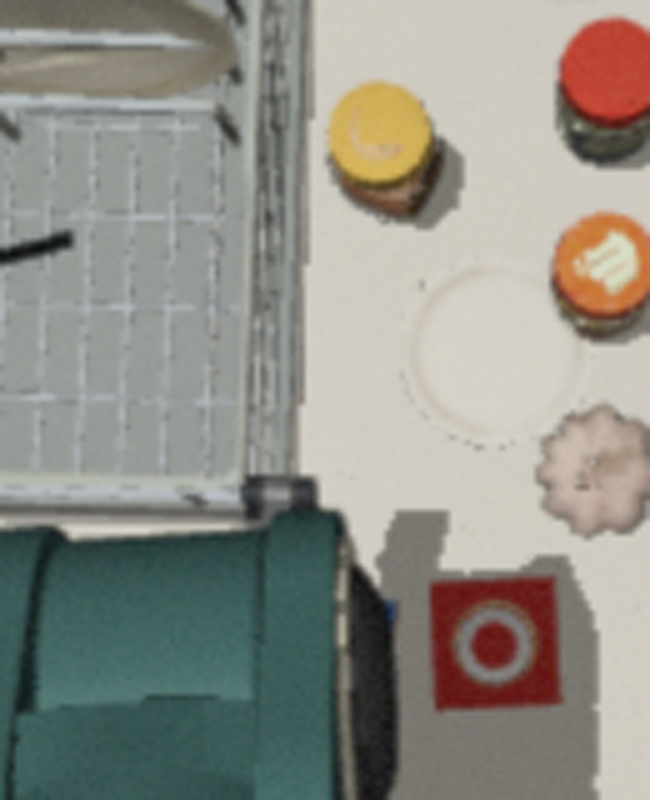

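{"method": "move_arm", "body": {
  "motion": [
    [0,0,1,0,0.2],
    [0,0,2,0,0.2],
    [0,0,2,0,0.2],
    [0,0,2,0,0.2],
    [0,0,2,0,0.2],
    [0,0,2,0,0.2],
    [0,0,1,0,0.2],
    [0,0,0,0,0.2]
  ]
}}

```text
clock: 9.2
position: [419.6, 69.5, 57.9]
eef_rot: [-2.221, -2.22, 0.005]
wrist_force: [-0.1, 0.2, -2.5]
gripper_width: 30.6
```

```bash
python3 - <<'E'
from h import *
for n in ('side','wrist'): cap(n,n+'5')
print(r.get_obs()['position'])
crop('side5',180,240,120,110,6,'s5c')
crop('wrist5',230,220,190,200,4,'w5c')
E
```

```text
[420.88968745  69.84929303  59.43234627]
```

View pics/s5c.png

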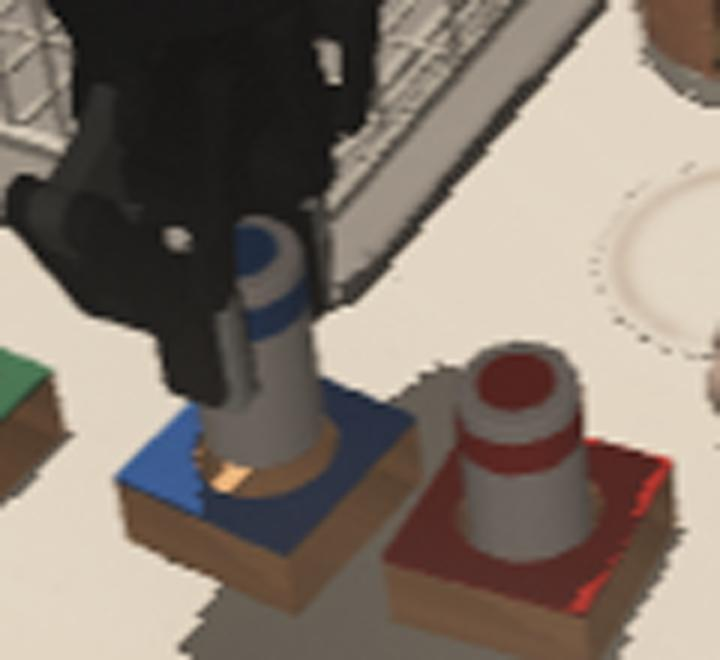

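View pics/w5c.png

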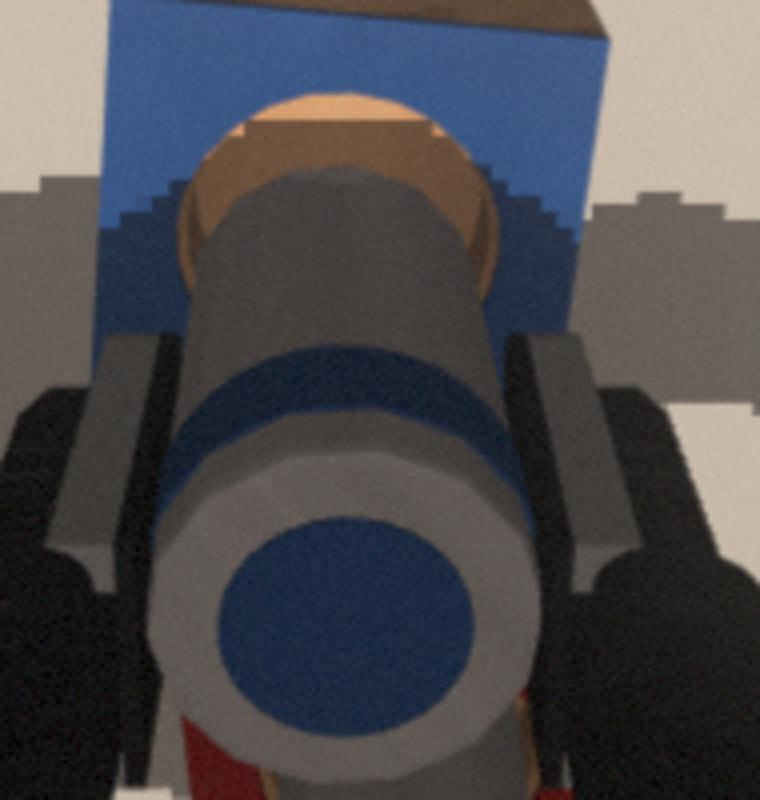

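```bash
python3 - <<'E'
from h import *
c=ld('wrist5');s=ld('side5')
U=lambda x,y:(230+(x+.5)/4-.5,220+(y+.5)/4-.5)
V=lambda x,y:(180+(x+.5)/6-.5,240+(y+.5)/6-.5)
a=w(c,*U(340,93),24);print('rim far',a,'centre y',a[1]-18)
for z in (33,34,35):
  b=w(c,*U(340,167),z);print('wt far',b,'centre y',b[1]-16)
print('dot',w(c,*U(346,626),94),w(c,*U(346,626),93))
print('rim l/r',w(c,*U(178,230),24),w(c,*U(500,228),24))
# overlay predicted circles for centre guess
def circ(cam,X,Y,z,rad): return [p(cam,[X+rad*np.cos(t),Y+rad*np.sin(t),z]) for t in np.linspace(0,6.283,60)]
i=cv2.imread('pics/side5.png'); k=cv2.resize(i[240:350,180:300],None,fx=6,fy=6,interpolation=cv2.INTER_CUBIC)
for (X,Y,z,rd,col) in ((420.5,69.2,24,18,(0,255,255)),(420.5,69.2,34,16,(0,0,255)),(420.5,69.2,94,16,(0,255,0)),(428.9,-4,68,16,(0,255,0))):
    pts=np.array([[(u-180+.5)*6-.5,(v-240+.5)*6-.5] for u,v in circ(s,X,Y,z,rd)]).astype(int); cv2.polylines(k,[pts],True,col,1)
cv2.imwrite('pics/s5o.png',k)
E
```

```text
rim far [420.15052861  91.41886629  24.        ] centre y 73.41886629309576
wt far [420.17186648  85.95362866  33.        ] centre y 69.95362866378542
wt far [420.1747127   86.34759535  34.        ] centre y 70.34759534604355
wt far [420.17755893  86.74156203  35.        ] centre y 70.74156202830167
dot [420.79057598  71.95343429  94.        ] [420.7918514  71.2072796  93.       ]
rim l/r [401.23689562  74.5069629   24.        ] [438.80350453  74.7798549   24.        ]
```

View pics/s5o.png

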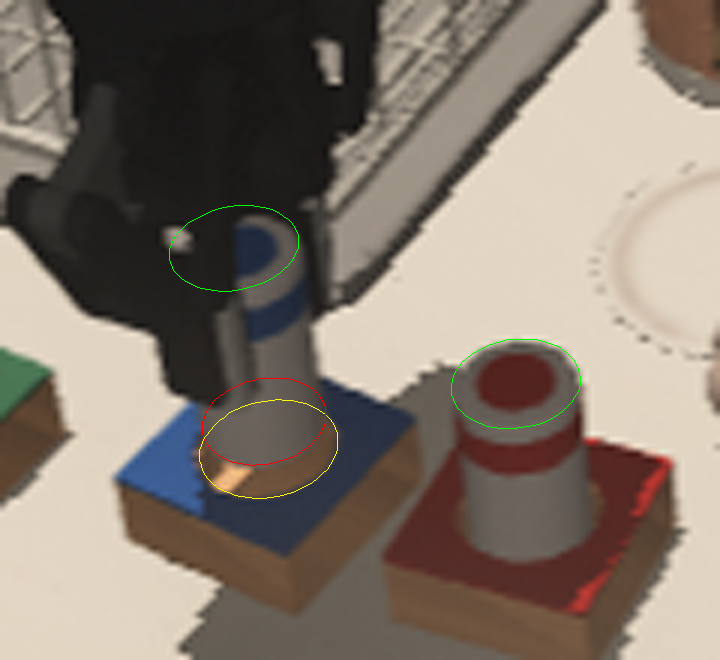

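{"method": "move_arm", "body": {
  "motion": [
    [0.15,0,0.4,0,0.2],
    [0,0,0.3,0,0.2],
    [0,0,0.3,0,0.2],
    [0,0,0.2,0,0.2],
    [0,0,0,0,0.2],
    [0,0,0,0,0.2],
    [0,0,0,0,0.2],
    [0,0,0,0,0.2]
  ]
}}

```text
clock: 10.1
position: [420.7, 71.6, 47.4]
eef_rot: [2.221, 2.221, 0.0]
wrist_force: [0.6, 0.7, -2.9]
gripper_width: 30.6
```

```bash
python3 - <<'E'
from h import *
for n in ('side','wrist'): cap(n,n+'6')
o=r.get_obs();print(o['position'],o['wrist_force'],o['moment'])
crop('side6',180,240,120,110,6,'s5c')
crop('wrist6',230,220,190,200,4,'w5c')
E
```

```text
[420.66554466  71.58129436  47.35231971] [-0.67653337  0.20567164 -3.35035586] [ 0.02250988  0.00513305 -0.01349802]
```

View pics/s5c.png

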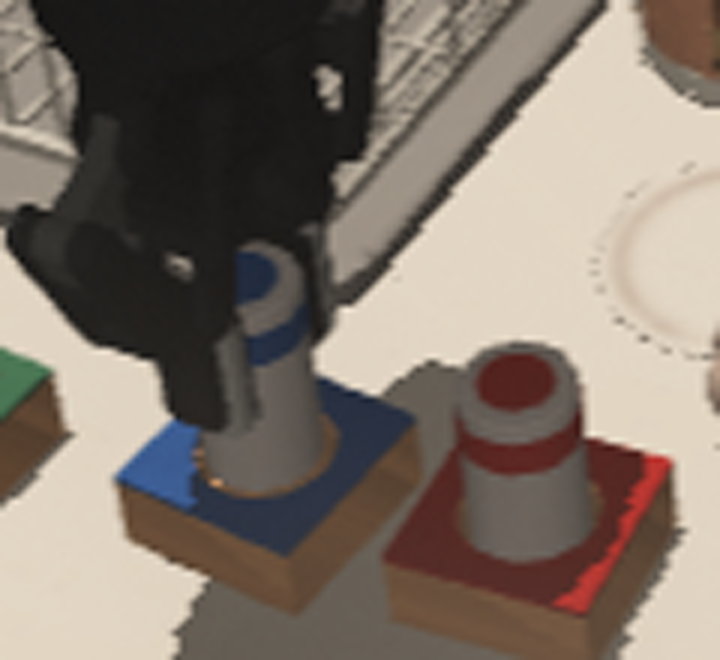

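View pics/w5c.png

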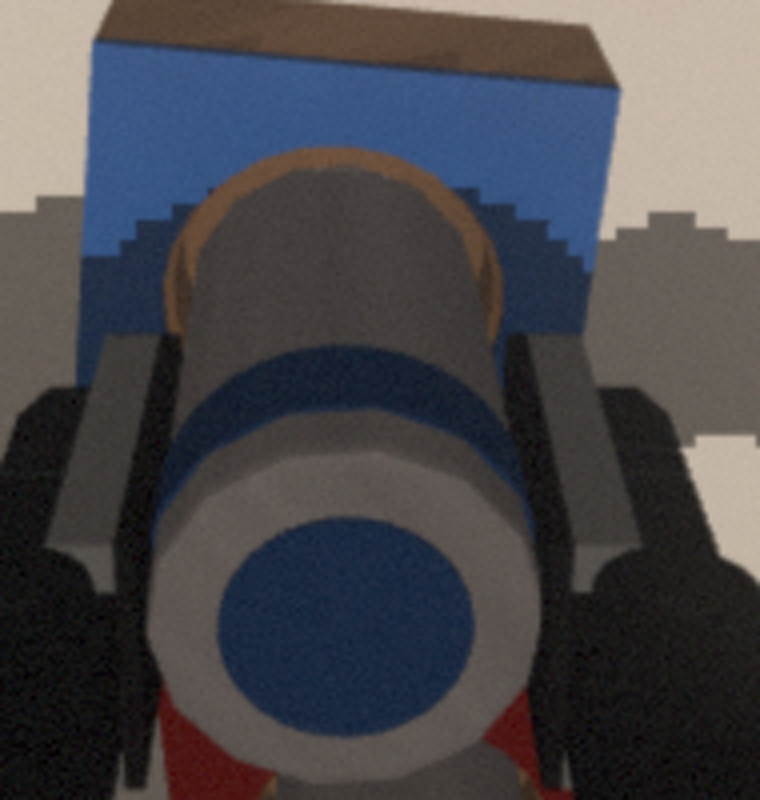

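{"method": "move_arm", "body": {
  "motion": [
    [0,0,0.2,0,0.2],
    [0,0,0.3,0,0.2],
    [0,0,0.3,0,0.2],
    [0,0,0.2,0,0.2],
    [0,0,0.2,0,0.2],
    [0,0,0.1,0,0.2],
    [0,0,0,0,0.2],
    [0,0,0,0,0.2]
  ]
}}

```text
clock: 11.0
position: [420.6, 71.5, 34.3]
eef_rot: [2.222, 2.221, 0.0]
wrist_force: [-0.7, 0.8, -2.2]
gripper_width: 30.4
```

{"method": "move_arm", "body": {
  "motion": [
    [0,0,0.1,0,0.2],
    [0,0,0,0,0.2],
    [0,0,0,0,0.5],
    [0,0,0,0,0.7],
    [0,0,0,0,0.7],
    [0,0,0,0,0.7],
    [0,0,0,0,0.7],
    [0,0,0,0,0.7]
  ]
}}

```text
clock: 11.8
position: [420.6, 71.5, 33.2]
eef_rot: [2.221, 2.221, -0.0]
wrist_force: [-0.5, 0.3, -0.5]
gripper_width: 59.6
```

{"method": "move_arm", "body": {
  "motion": [
    [0,0,-0.5,0,0.7],
    [0,0,-1,0,0.7],
    [0,0,-2,0,0.7],
    [0,0,-3,0,0.8],
    [0,0,-4,0,0.9],
    [0,0,-4,0,1],
    [0,0,-4,0,1],
    [0,0,-3,0,1]
  ]
}}

```text
clock: 12.6
position: [421.0, 71.2, 251.2]
eef_rot: [2.222, 2.22, 0.005]
wrist_force: [0.8, 0.6, -0.0]
gripper_width: 85.4
```

```bash
python3 - <<'E'
from h import *
for n in ('side','wrist'): cap(n,n+'7')
o=r.get_obs();print(o['position'],o['q'])
crop('side7',130,180,240,180,3.3,'s7c')
E
```

```text
[422.93041856  72.0414283  252.53695885] [-0.94030507  0.03282054  0.7266839   2.13095605 -0.03060354  0.97786092
 -0.19720095]
```

View pics/s7c.png

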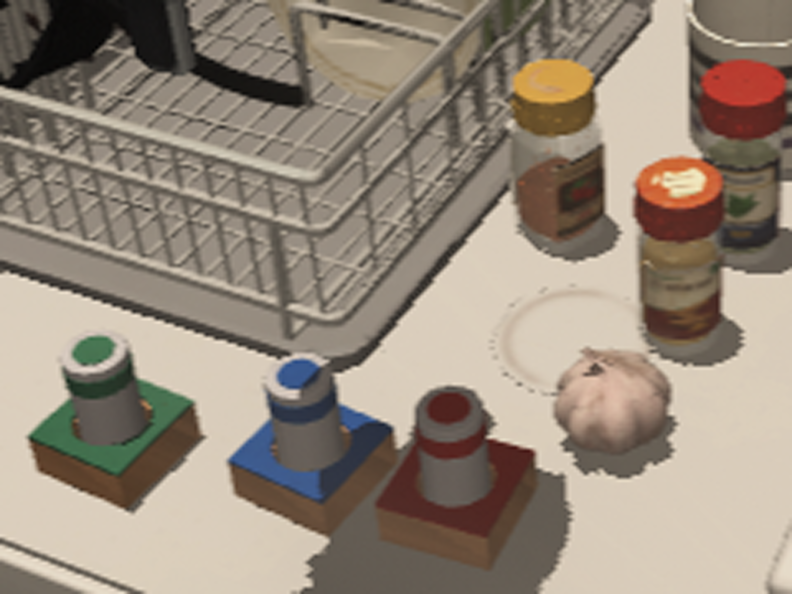

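View pics/wrist7.png

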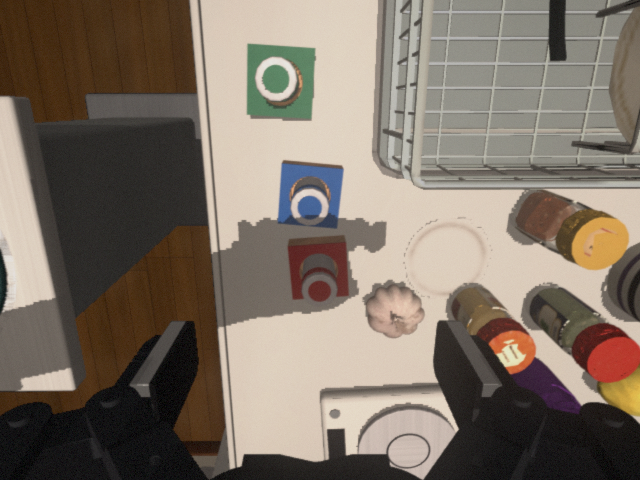

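```bash
python3 - <<'E'
from h import *
T=ld('top0')
for z in (60,120,180): print(z,w(T,263,197,z),w(T,273,168,z),w(T,225,208,z), w(T,228,238,z))
crop('side0',180,60,240,200,3.3,'sr')
c=ld('wrist7'); 
for z in(60,120,180): print('wrist7 white plate rgt-bottom', w(c,612,90,z), w(c,640,150,z))
print('jar cap wrist', w(c,600,241,100), w(ld('side7'),130+554/3.3,180+82/3.3,100))
E
```

```text
60 [691.31849244 116.03476689  60.        ] [758.5589608   96.24400615  60.        ] [664.57774372 199.23430096  60.        ] [597.54240517 189.09461053  60.        ]
120 [676.33808298 108.41757346 120.        ] [739.429956    89.84786099 120.        ] [651.24718216 186.48387144 120.        ] [588.34778287 176.96977856 120.        ]
180 [661.35767352 100.80038003 180.        ] [720.30095121  83.45171584 180.        ] [637.9166206  173.73344192 180.        ] [579.15316057 164.84494659 180.        ]
wrist7 white plate rgt-bottom [654.40940536 163.56418789  60.        ] [687.37685918 118.00295128  60.        ]
wrist7 white plate rgt-bottom [613.29319433 161.82223    120.        ] [640.41673039 124.33732593 120.        ]
wrist7 white plate rgt-bottom [572.1769833  160.08027211 180.        ] [593.4566016  130.67170058 180.        ]
jar cap wrist [642.13518121  54.03751486 100.        ] [641.51490124  46.71186681 100.        ]
```

View pics/sr.png

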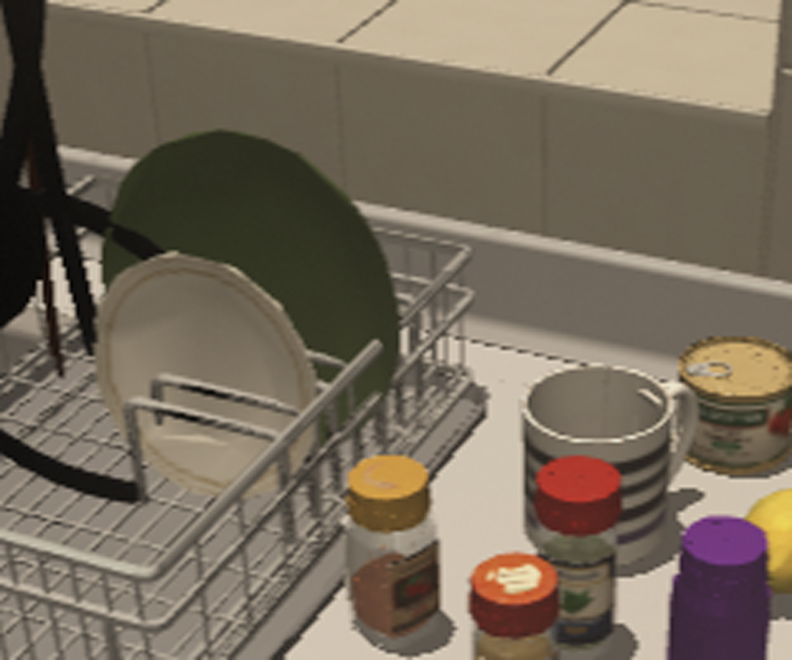

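```bash
python3 - <<'E'
from h import *
S=ld('s3')
print(p(S,[522,-117,203]),p(S,[522,-200,203]),p(S,[522,-140,203]),p(S,[522,-200,60]))
E
```

```text
[361.1 212.9] [418.7 226.6] [376.7 216.6] [410.7 303.8]
```

View pics/s3.png

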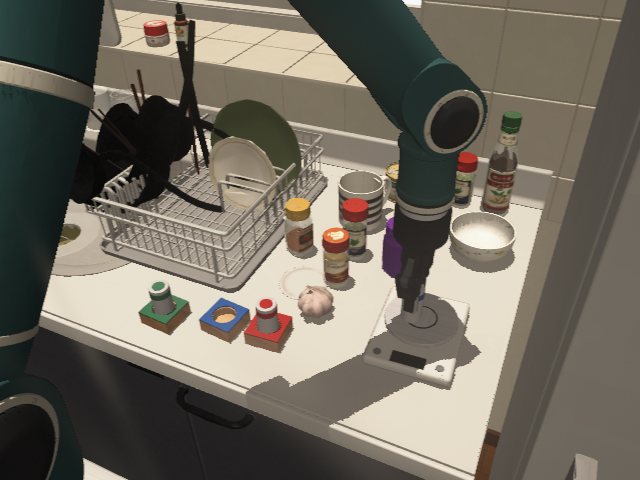

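{"method": "move_arm", "body": {
  "motion": [
    [-0.2,2,0,0,1],
    [-0.3,3,0,0,1],
    [-0.3,3.5,0,0,1],
    [-0.4,3.5,0,0,1],
    [-0.4,3.5,0,0,1],
    [-0.3,3,0,0,1],
    [-0.2,2,0,0,1],
    [-0.06,1.6,0,0,1]
  ]
}}

```text
clock: 13.5
position: [642.2, 49.1, 247.4]
eef_rot: [2.223, 2.22, -0.003]
wrist_force: [-0.1, -0.1, 0.8]
gripper_width: 85.5
```

```bash
python3 - <<'E'
from h import *
for n in ('side','wrist'): cap(n,n+'8')
o=r.get_obs();print(o['position'],o['q'])
c=ld('wrist8');print(p(c,[641.5,50,100]),p(c,[641.5,50,0]))
E
```

```text
[642.39988024  49.27803815 247.31661035] [-0.63870213  0.51102823  0.71972707  1.6377698  -0.36192772  1.1318116
  0.17300269]
[311.5 219.6] [312.4 191.1]
```

View pics/wrist8.png

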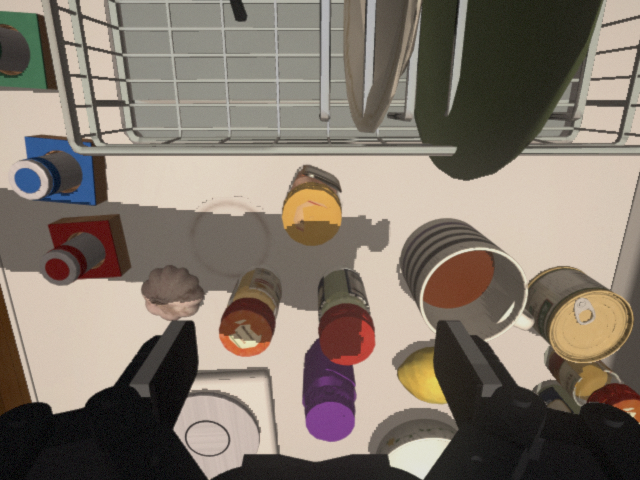

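View pics/side8.png

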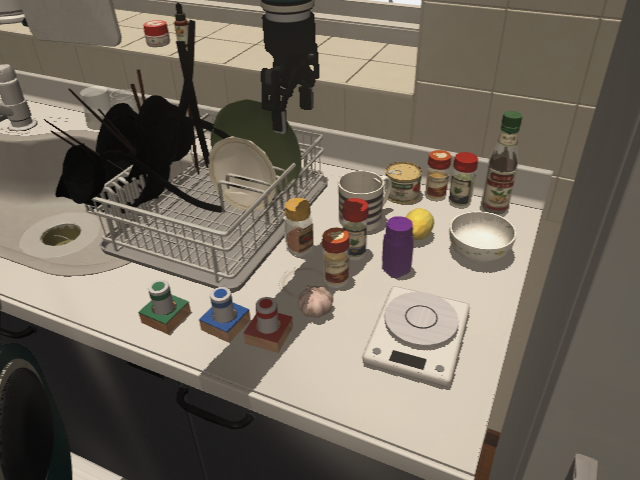

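{"method": "move_arm", "body": {
  "motion": [
    [0.05,0,1.5,0,1],
    [0,0,2,0,1],
    [0,0,2,0,1],
    [0,0,2,0,1],
    [0,0,2,0,1],
    [0,0,1.5,0,1],
    [0,0,1,0,1],
    [0,0,0,0,1]
  ]
}}

```text
clock: 14.4
position: [640.3, 50.5, 126.8]
eef_rot: [-2.22, -2.22, 0.003]
wrist_force: [-0.2, -0.0, -0.3]
gripper_width: 85.4
```

```bash
python3 - <<'E'
from h import *
for n in ('side','wrist'): cap(n,n+'9')
o=r.get_obs();print(o['position'])
c=ld('wrist9');print(p(c,[641.5,50,100]))
crop('side9',230,100,160,150,5,'s9c')
E
```

```text
[641.77025914  50.41524896 128.70202595]
[315.8 294.1]
```

View pics/wrist9.png

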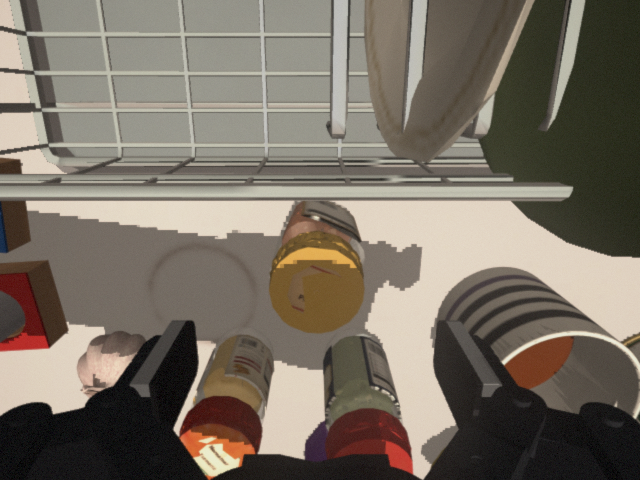

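View pics/s9c.png

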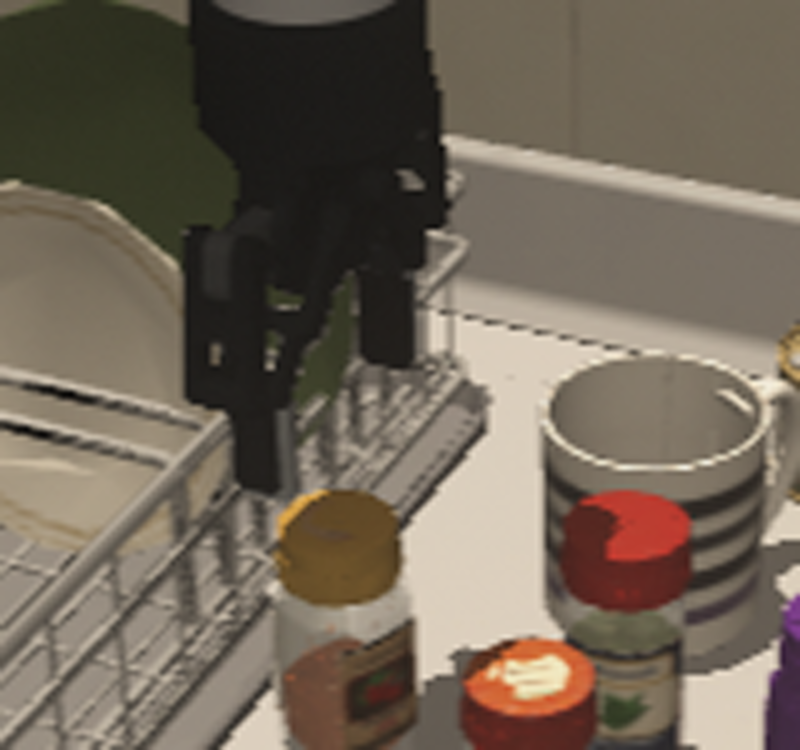

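{"method": "move_arm", "body": {
  "motion": [
    [0.05,0,1,0,1],
    [0,0,1.5,0,1],
    [0,0,1.5,0,1],
    [0,0,1.5,0,1],
    [0,0,1,0,1],
    [0,0,0.6,0,1],
    [0,0,0.3,0,1],
    [0,0,0,0,1]
  ]
}}

```text
clock: 15.3
position: [641.6, 50.9, 54.0]
eef_rot: [-2.222, -2.221, 0.0]
wrist_force: [0.9, -0.2, -0.4]
gripper_width: 85.4
```

{"method": "move_arm", "body": {
  "motion": [
    [0,0,0,0,0.7],
    [0,0,0,0,0.6],
    [0,0,0,0,0.5],
    [0,0,0,0,0.4],
    [0,0,0,0,0.4],
    [0,0,0,0,0.4],
    [0,0,0,0,0.4],
    [0,0,0,0,0.4]
  ],
  "force": 40
}}

```text
clock: 16.1
position: [642.0, 50.9, 55.2]
eef_rot: [2.221, 2.221, 0.002]
wrist_force: [-1.4, 0.2, 5.0]
gripper_width: 47.4
```

```bash
python3 - <<'E'
from h import *
for n in ('side','wrist'): cap(n,n+'10')
o=r.get_obs();print(o['position'],o['wrist_force'])
crop('side10',230,100,160,150,5,'s10c')
E
```

```text
[642.04587044  50.99742908  55.19327168] [-0.98635945  0.20872289  5.36150298]
```

View pics/s10c.png

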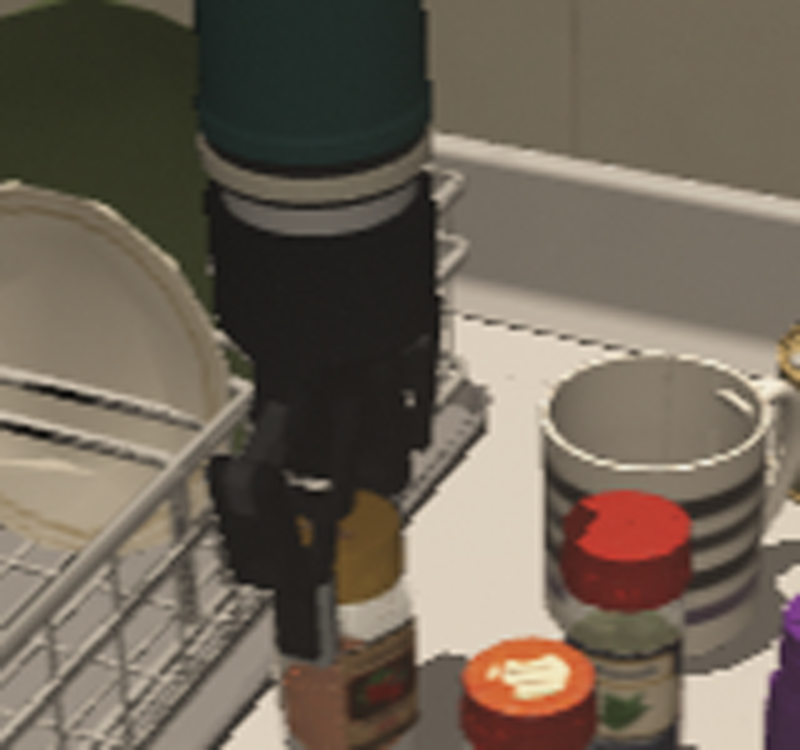

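View pics/wrist10.png

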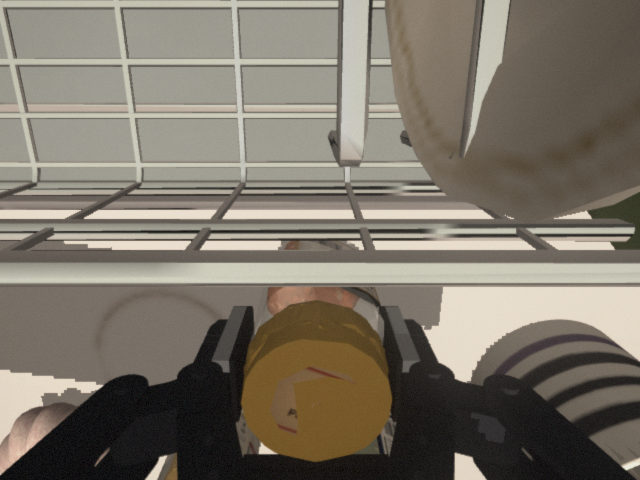

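{"method": "move_arm", "body": {
  "motion": [
    [0,0,-0.3,0,0.4],
    [0,0,-0.7,0,0.4],
    [0,0,-1,0,0.4],
    [0,0,-1,0,0.4],
    [0,0,-1,0,0.4],
    [0,0,-1,0,0.4],
    [0,0,-0.5,0,0.4],
    [0,0,0,0,0.4]
  ]
}}

```text
clock: 17.0
position: [642.2, 51.1, 110.4]
eef_rot: [2.221, 2.221, 0.002]
wrist_force: [-0.1, 0.2, -1.4]
gripper_width: 47.3
```

```bash
python3 - <<'E'
from h import *
for n in ('side','wrist'): cap(n,n+'11')
o=r.get_obs();print(o['position'],o['wrist_force'],o['gripper_width'])
crop('side11',230,100,160,150,5,'s11c')
E
```

```text
[641.44273325  51.05883798 109.20521195] [ 0.02683065  0.18607521 -1.36581121] 47.08170776623778
```

View pics/s11c.png

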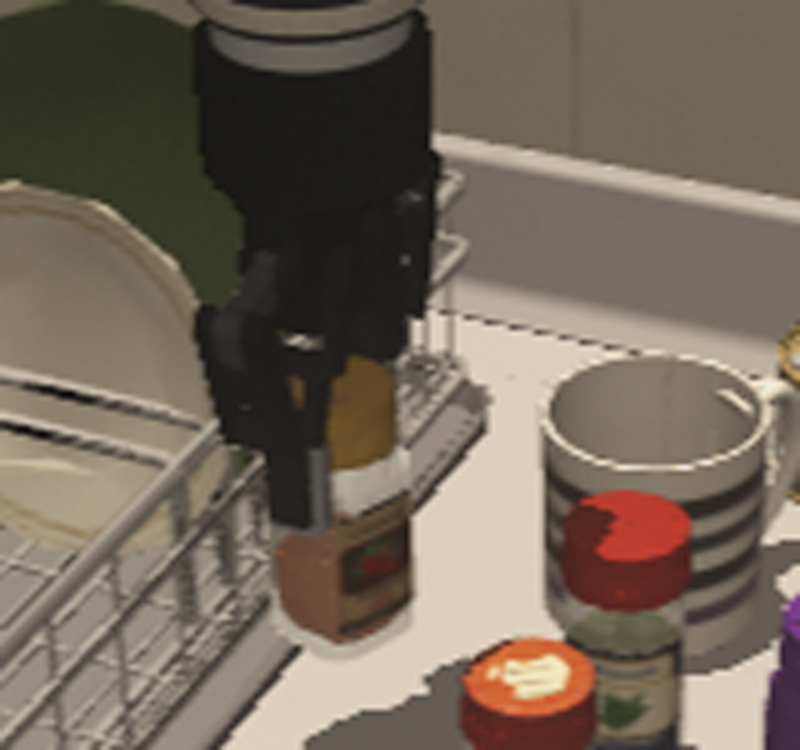

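View pics/wrist11.png

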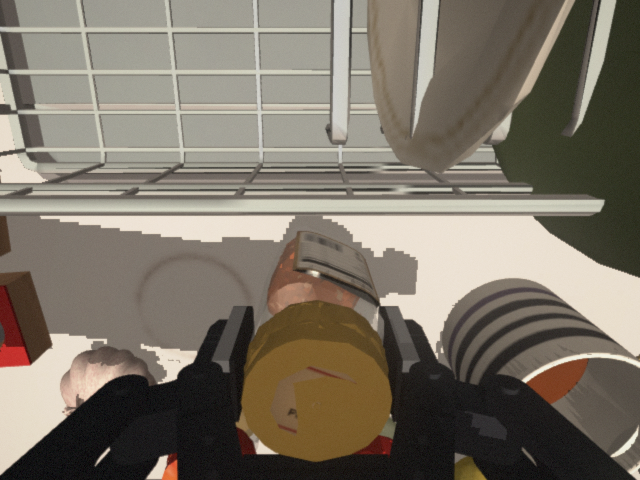

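{"method": "move_arm", "body": {
  "motion": [
    [0,0,-0.5,0,0.4],
    [0,0,-1.5,0,0.4],
    [0,0,-2,0,0.4],
    [0,0,-2,0,0.4],
    [0,0,-2,0,0.4],
    [0,0,-1.5,0,0.4],
    [0,0,-0.5,0,0.4],
    [0,0,0,0,0.4]
  ]
}}

```text
clock: 17.9
position: [641.9, 51.0, 210.2]
eef_rot: [2.221, 2.221, 0.002]
wrist_force: [-0.1, -0.0, -1.5]
gripper_width: 47.3
```

{"method": "move_arm", "body": {
  "motion": [
    [-0.7,-0.3,0,0,0.4],
    [-1.5,-0.6,0,0,0.4],
    [-2,-0.9,0,0,0.4],
    [-2,-0.9,0,0,0.4],
    [-2,-0.9,0,0,0.4],
    [-2,-0.9,0,0,0.4],
    [-2,-0.9,0,0,0.4],
    [-2,-0.9,0,0,0.4]
  ]
}}

```text
clock: 18.7
position: [576.6, -94.1, 209.0]
eef_rot: [-2.224, -2.218, 0.001]
wrist_force: [0.9, -0.2, -1.5]
gripper_width: 47.2
```

{"method": "move_arm", "body": {
  "motion": [
    [-2,-0.9,0,0,0.4],
    [-2,-0.9,0,0,0.4],
    [-2,-0.9,0,0,0.4],
    [-2,-0.9,0,0,0.4],
    [-2,-0.8,0,0,0.4],
    [-1.5,-0.5,0,0,0.4],
    [-0.6,-0.2,0,0,0.4],
    [-0.35,-0.05,0,0,0.4]
  ]
}}

```text
clock: 19.5
position: [526.5, -216.4, 209.2]
eef_rot: [-2.223, -2.219, -0.0]
wrist_force: [0.4, 0.2, 0.5]
gripper_width: 47.1
```

```bash
python3 - <<'E'
from h import *
for n in ('side','wrist','top'): cap(n,n+'12')
o=r.get_obs();print(o['position'],o['wrist_force'],o['gripper_width'])
crop('side12',320,120,180,270,2.9,'s12c')
E
```

```text
[ 527.3630154  -214.92239778  209.12317   ] [-0.43698398  1.54016053 -1.22573103] 46.97151860867722
```

View pics/s12c.png

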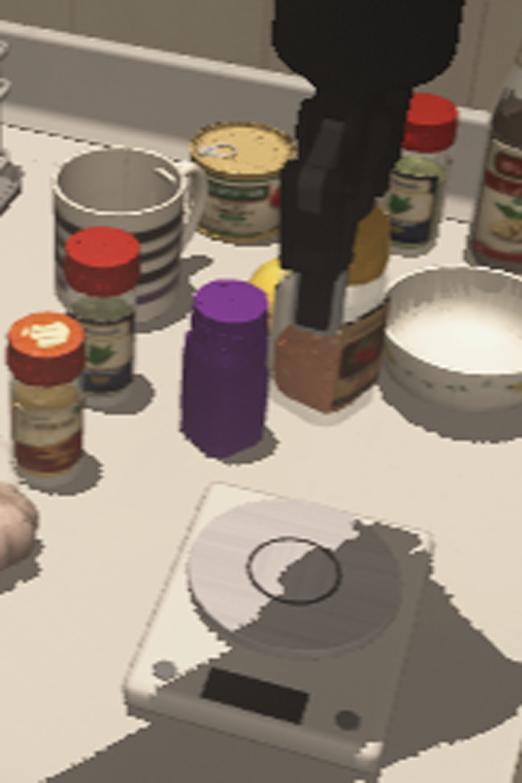

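View pics/wrist12.png

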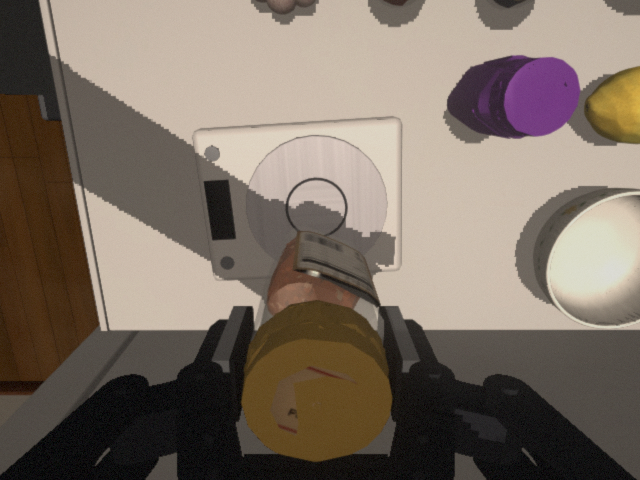

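View pics/top12.png

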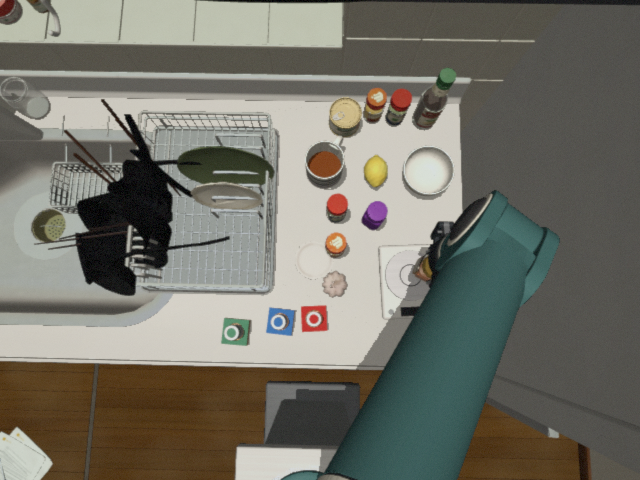

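{"method": "move_arm", "body": {
  "motion": [
    [0,0,0.5,0,0.4],
    [0,0,1.2,0,0.4],
    [0,0,1.6,0,0.4],
    [0,0,1.6,0,0.4],
    [0,0,1.6,0,0.4],
    [0,0,1.2,0,0.4],
    [0,0,0.8,0,0.4],
    [0,0,0.2,0,0.4]
  ]
}}

```text
clock: 20.45
position: [526.6, -215.5, 121.1]
eef_rot: [-2.221, -2.22, 0.002]
wrist_force: [0.4, 0.2, -0.7]
gripper_width: 47.1
```

```bash
python3 - <<'E'
from h import *
for n in ('side','wrist'): cap(n,n+'13')
o=r.get_obs();print(o['position'],o['wrist_force'],o['gripper_width'],o['eef_rot'])
crop('side13',360,200,120,190,4,'s13c');crop('wrist13',220,180,200,290,2.6,'w13c')
c=ld('wrist12');print('ring w12',w(c,316.5,207.5,34))
E
```

```text
[ 527.12386559 -215.7799578   122.16787991] [0.78141479 0.2676293  0.16950333] 47.192433628502584 [ 2.22172584e+00  2.22101879e+00 -2.70569193e-04]
ring w12 [ 527.89669366 -213.04889591   34.        ]
```

View pics/s13c.png

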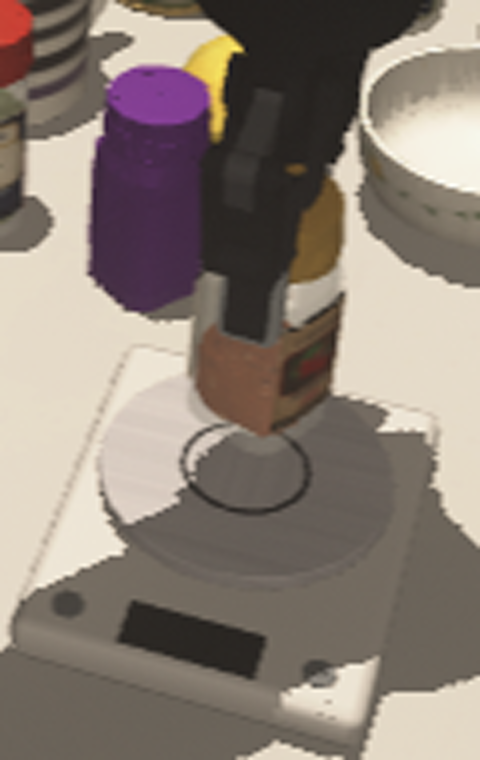

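View pics/w13c.png

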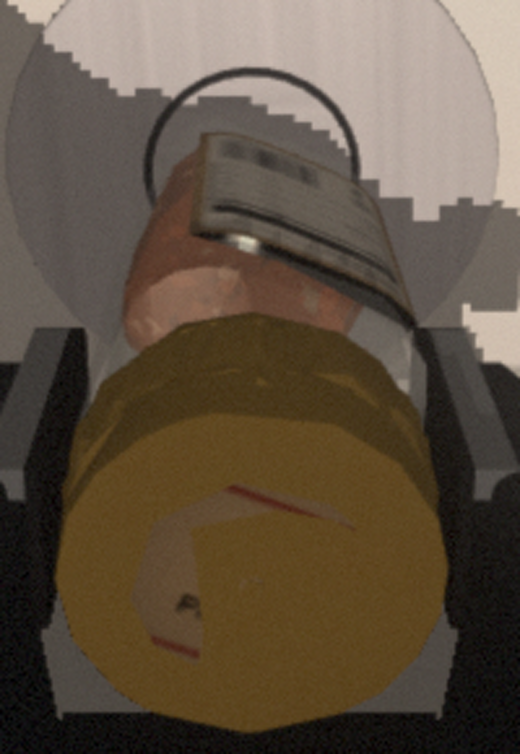

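```bash
cat >> h.py <<'E'
def circ(cam,X,Y,z,rad): return [p(cam,[X+rad*np.cos(t),Y+rad*np.sin(t),z]) for t in np.linspace(0,6.2832,60)]
def over(f,x,y,ww,hh,s,o,L):
    c=ld(f); i=cv2.imread(f'pics/{f}.png')[y:y+hh,x:x+ww]; k=cv2.resize(i,None,fx=s,fy=s,interpolation=cv2.INTER_CUBIC)
    for X,Y,z,rd,col in L:
        pts=np.array([[(u-x+.5)*s-.5,(v-y+.5)*s-.5] for u,v in circ(c,X,Y,z,rd)]).astype(int); cv2.polylines(k,[pts],True,col,1)
    cv2.imwrite(f'pics/{o}.png',k)
E
python3 - <<'E'
from h import *
X,Y,z=526.0,-217,68.5
over('side13',360,200,120,190,4,'s13o',[(X,Y,34,24.5,(0,255,255)),(X,Y,34,56,(0,255,255)),(X,Y,z,22.5,(0,0,255)),(X,Y,z+100,22,(0,255,0)),(X,Y,z+60,22.5,(255,0,0))])
Y=-214;X=527.5
over('wrist13',220,180,200,290,2.6,'w13o',[(X,Y,34,24.5,(0,255,255)),(X,Y,34,56,(0,255,255)),(X,Y,z,22.5,(0,0,255)),(X,Y,z+100,22,(0,255,0)),(X,Y,z+80,22,(255,0,0))])
E
```

```text
(no output)
```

View pics/s13o.png

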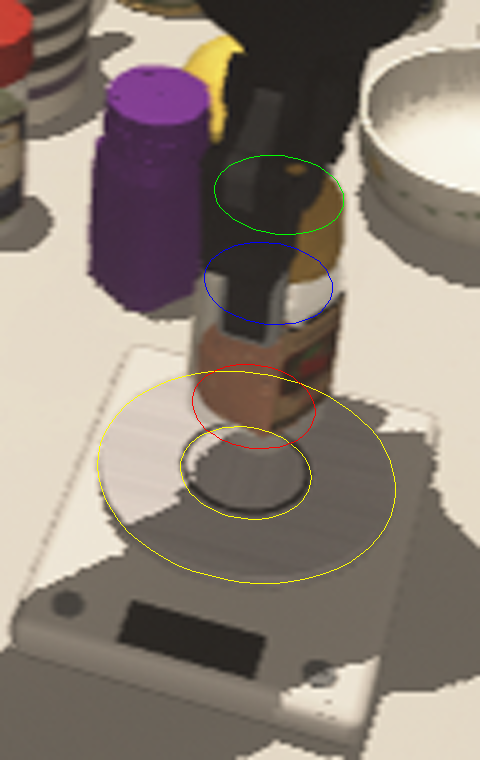

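View pics/w13o.png

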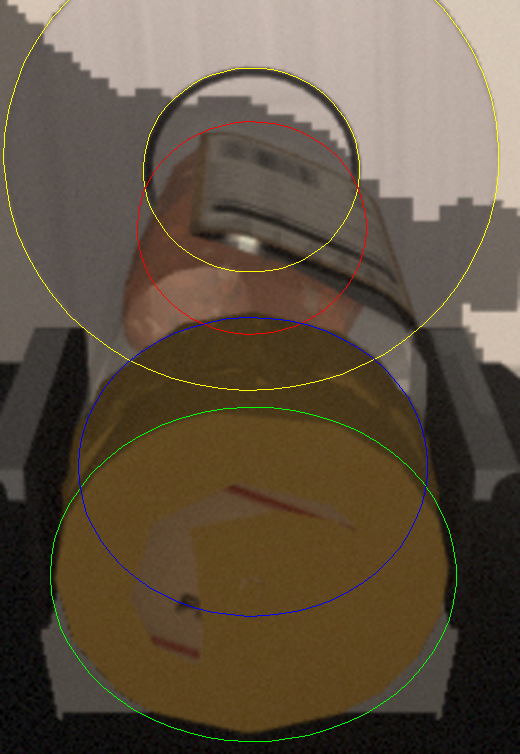

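```bash
python3 - <<'E'
from h import *
i=cv2.imread('pics/side13.png')[235:320,395:460]; k=cv2.resize(i,None,fx=9,fy=9,interpolation=cv2.INTER_CUBIC); k=cv2.convertScaleAbs(k,alpha=1.6,beta=10); k=k[:600] if 0 else k; cv2.imwrite('pics/s13z.png',cv2.resize(k,None,fx=.78,fy=.78))
i=cv2.imread('pics/side0.png')[195:260,275:325]; k=cv2.resize(i,None,fx=9,fy=9,interpolation=cv2.INTER_CUBIC);cv2.imwrite('pics/s0z.png',k)
over('side0',275,195,50,65,9,'s0z',[(641.7,47.8,0,22.5,(0,0,255)),(641.7,47.8,100,22,(0,255,0)),(641.7,47.8,75,22.5,(255,0,0))])
E
```

```text
(no output)
```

View pics/s13z.png

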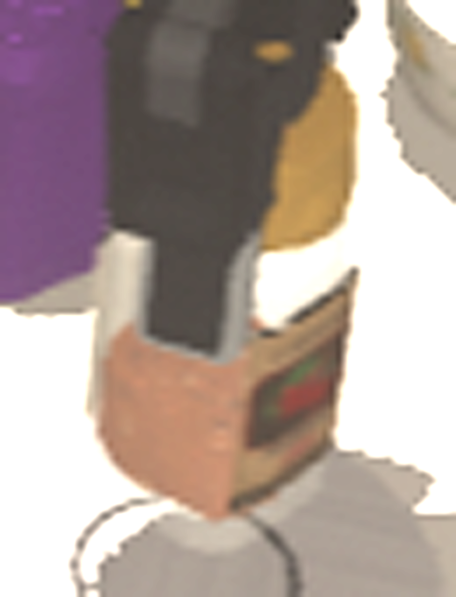

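View pics/s0z.png

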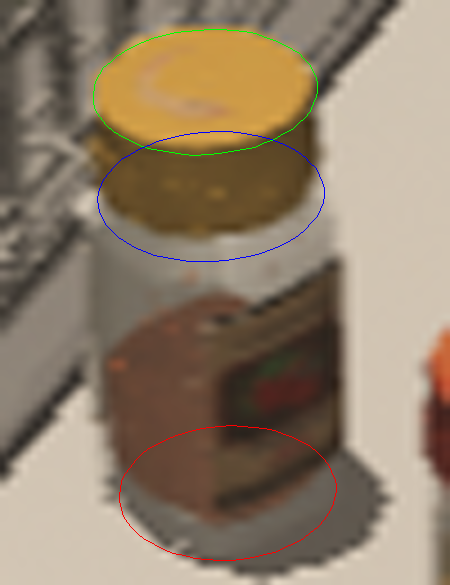

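{"method": "move_arm", "body": {
  "motion": [
    [0,0,0.3,0,0.4],
    [0,0,0.4,0,0.4],
    [0,0,0.4,0,0.4],
    [0,0,0.4,0,0.4],
    [0,0,0.3,0,0.4],
    [0,0,0.1,0,0.4],
    [0,0,0,0,0.4],
    [0,0,0,0,0.4]
  ]
}}

```text
clock: 21.35
position: [527.1, -215.6, 103.3]
eef_rot: [2.221, 2.221, 0.0]
wrist_force: [-0.3, 0.2, -0.6]
gripper_width: 47.1
```

{"method": "move_arm", "body": {
  "motion": [
    [0,0,0,0,0.4],
    [0,0,0,0,0.4],
    [0,0,0,0,0.4],
    [0,0,0,0,0.4],
    [0,0,0,0,0.4],
    [0,0,0,0,0.4],
    [0,0,0,0,0.4],
    [0,0,0,0,0.4]
  ]
}}

```text
clock: 22.15
position: [527.1, -215.5, 103.3]
eef_rot: [-2.222, -2.221, -0.0]
wrist_force: [0.2, -0.9, -0.9]
gripper_width: 46.9
```

```bash
python3 - <<'E'
from h import *
for n in ('side','wrist'): cap(n,n+'14')
o=r.get_obs();print(o['position'],o['wrist_force'],o['gripper_width'],o['joint_velocities'].round(3))
X,Y,z=526.0,-217,49
over('side14',370,210,110,130,6,'s14o',[(X,Y,34,24.5,(0,255,255)),(X,Y,z,22.5,(0,0,255)),(X,Y,z+80,22,(0,255,0))])
Y=-214;X=527.5
over('wrist14',220,180,200,290,2.6,'w14o',[(X,Y,34,24.5,(0,255,255)),(X,Y,34,56,(0,255,255)),(X,Y,z+100,22,(0,255,0))])
E
```

```text
[ 527.0872234  -215.54781116  103.28867308] [ 0.51838512  0.37585605 -0.37003401] 46.78389235920798 [-0.001  0.001 -0.002  0.002  0.001 -0.001 -0.   ]
```

View pics/s14o.png

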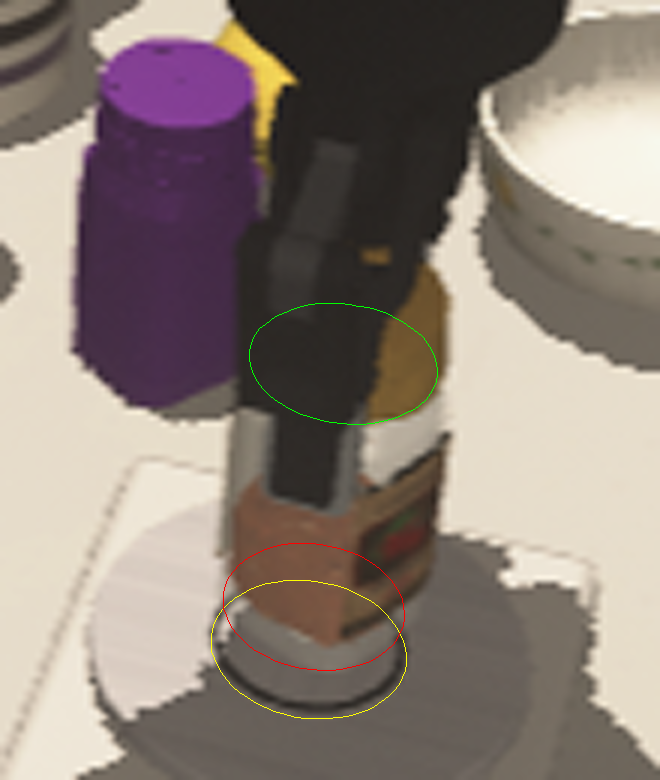

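View pics/w14o.png

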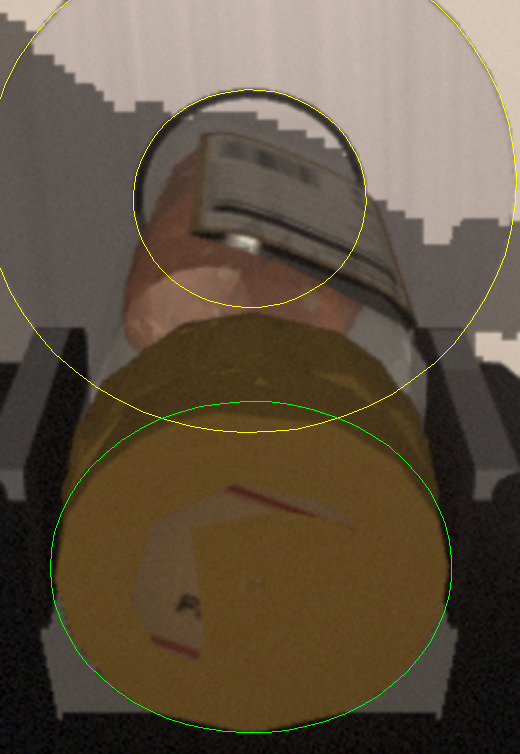

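View pics/side14.png

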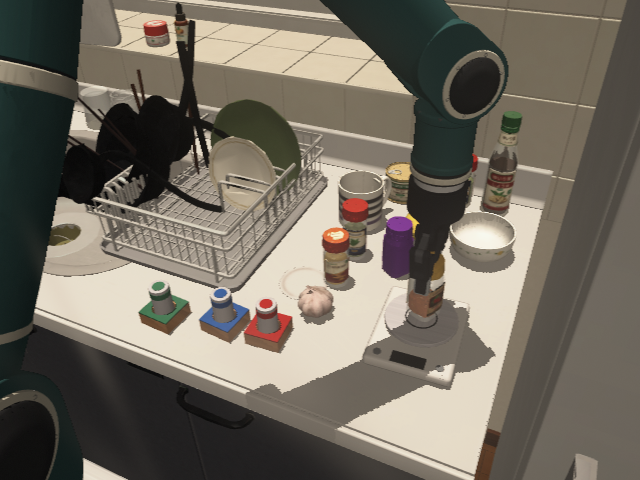

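{"method": "move_arm", "body": {
  "motion": [
    [0.05,0,0,0,0.4],
    [0.05,0,0,0,0.4],
    [0,0,0,0,0.4],
    [0,0,0,0,0.4],
    [0,0,0,0,0.4],
    [0,0,0,0,0.4],
    [0,0,0,0,0.4],
    [0,0,0,0,0.4]
  ]
}}

```text
clock: 23.05
position: [527.1, -214.6, 103.3]
eef_rot: [2.222, 2.221, 0.0]
wrist_force: [-0.6, -0.2, 0.3]
gripper_width: 47.1
```

```bash
python3 - <<'E'
from h import *
cap('side','side15')
crop('side15',370,220,110,110,7,'s15'); o=r.get_obs();print(o['position'],o['gripper_width'],o['clock'])
S=ld('side15');print(p(S,[527,-215,49]),p(S,[537,-215,49]),p(S,[527,-205,49]),p(S,[527,-215,59]))
E
```

```text
[ 527.09401212 -214.56771801  103.30509335] 47.19001093624551 23.1
[420.8 309.7] [422.7 305.4] [414.4 307.8] [421.3 304.9]
```

View pics/s15.png

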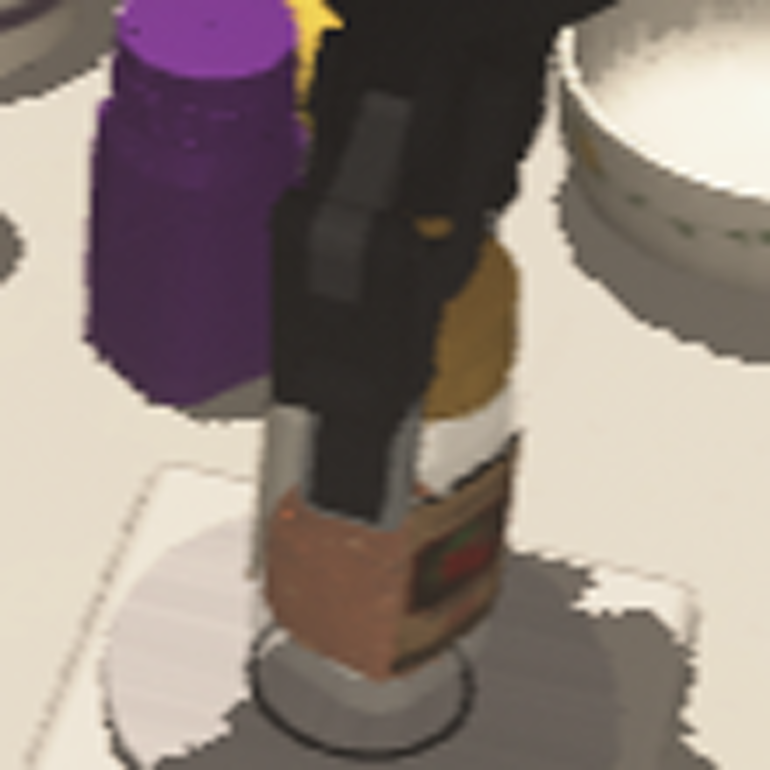

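```bash
python3 -c "
from plant import r
r.job_done(); o=r.get_obs(); print(o['clock'],o['position'],o['gripper_width'])"
```

```text
the job is handed in; nothing more can be done
the job is handed in; nothing more can be done
```

I did both parts in the order asked and handed the job in at about 23 s of the 56 s allowed. The hand-in gave no verdict and no further readings.

- **Blue weight:** I took it off the pan and stood it in the well of the blue-topped stand. The side picture after release shows it upright and seated, with the red and green weights where they were.
- **Spice jar:** I lifted the mustard-capped jar straight up beside the rack, carried it with its base about 155 mm above the worktop, and lowered it over the pan. It is still held at about 40 N with a steady opening of 47 mm, and the wrist pictures showed no slip.
- **Final position:** The tool is at (527.1, −214.6, 103.3) mm and was not moving. The jar's cap lies over the pan's ring to within 1–2 mm.
- **Height above the pan:** The base is about 15 mm up, worked out from how far the arm moved. In the side picture it looks 1–3 mm lower, but the jar showed a similar offset while still standing on the worktop, so I took it as a bias in that camera.
- **Disagreements:** The cameras disagreed by 2–4 mm in y for the stand and the pan, so I used a value between them and checked it close up. The gripper reads 47 mm on the 45 mm jar, and I did not find out why.
- **Contact:** Wrist forces stayed under about 7 N in every reading I took. I saw no contact with the scale, the bystander objects or the rack.

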